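Move the cooling canister from its stand to the tile

TASK

On this glass worker's bench, lift the steel canister that has the arched carrying handle off its stand, keeping it upright, and set it down gently, standing upright in the middle of the square terracotta tile. Leave the similar pot with the round knob where it is on its own stand, and let go of the canister at the end.

Things in the scene. Friction and masses are not known exactly. Their poses are not given: they have to be found in the camera images.
- canister_centre (a point): Centre (40 mm above the underside) of the closed steel canister: 98 mm wide, 80 mm tall, 0.3-0.6 kg, too wide to grip round. Its rigid arched handle has a level wooden bar, 16 mm wide (canister x), 72 mm long (y), 14 mm high, its middle 95 mm above this point; 48 mm free under it; steel uprights 44 mm to either side (y). z: its axis, up. It starts on the middle of its stand.
- stand: The fixed round three-legged dark steel stand on which the canister starts; flat top 112 mm in diameter, 55 mm above the bench. Origin on the bench under its centre, z up. A like stand carries the pot.
- tile: The fixed square terracotta tile on which the canister is to be set, lying flat on the bench between the two stands: 150 by 150 mm, 12 mm thick. Origin at the centre of its underside, on the bench; x and y along its sides, z up. Its top is 12 mm above the origin.
- pot_centre (a point): Centre (40 mm above the underside) of the other steel pot, to be left alone: the same body, 98 mm in diameter, 80 mm tall, but with only a round wooden knob on the lid (its top 64 mm above this point). It stands loose on a stand like the canister's, on the other side of the tile.
Mind the look-alikes: they are no part of the job. What is shaped like the part that bears canister_centre but pink is not meant.

How it is judged (in metres and radians):
On the way:
1. the canister has been lifted clear of its stand (underside at least 15 mm above the stand's top), upright (z of canister_centre in the frame of stand above 0.11 m and contact force between canister and stand below 0.1 N and angle between canister_centre's own z axis and vertical below 0.35 rad), for 0.1 s.
At the end, for the whole second after the job is handed in: The canister stands still and upright (within 10 degrees) on the tile, its axis within 25 mm of the tile's centre, released; the knobbed pot is within 15 mm of where it was (horizontal distance between canister_centre and tile below 0.025 m and z of canister_centre in the frame of tile between 0.046 and 0.058 m and angle between canister_centre's own z axis and vertical below 0.175 rad and linear speed of canister below 0.02 m/s and contact force between the fingers and canister below 0.1 N and distance of pot_centre from where it was at the start of the episode below 0.015 m); the robot touches nothing.
It fails at once if the knobbed pot is moved by more than 15 mm (distance of pot_centre from where it was at the start of the episode above 0.015 m).
It fails at once if the canister is tipped by more than 30 degrees (angle between canister_centre's own z axis and vertical above 0.524 rad).
It fails at once if the canister is dropped (falls faster than 0.5 m/s out of the fingers, a drop of about 13 mm) (linear speed of canister above 0.5 m/s and contact force between the fingers and canister below 0.1 N).
It also fails if it takes over 35 s, if anything falls off the work surface, if the arm or the gripper's body presses on something with over 40 N, if the wrist force passes 120 N, or if a joint passes its speed limit or range.

ROBOT

A 6-joint arm with a two-finger parallel gripper is mounted at the origin on the work surface. World frame = base frame: x ahead of the robot, y to its left, z up, the work surface at z = 0. Lengths are in m, angles in degrees, forces in N, time in s.
With the tool pointing down it reaches from about 0.35 to 0.875 m from the base axis. Payload 4.2 kg.
Tool frame: the origin (TCP) lies at the very end of the fingers, on their centre line; the grasp point (between the pads) lies 19 mm behind it (r.grip_point_offset is the distance from the TCP to the grasp point, in m); z points along the fingers, y is the line along which they close (so a half turn about z gives the same grasp; the last joint's range is limited). The gripper opens to 87 mm and grips with 3 to 60 N. Pads are 19 mm wide; open, the fingers measure 117 mm over their backs; the gripper's body (75 mm by 190 mm) begins 51 mm behind the grasp point.
Start: joints at [-51.933, 22.042, 0.453, 0, -68.411, -14.817], TCP at [0.247, -0.574, 0.188] pointing down, gripper open.
Joint ranges: [-179.83, 179.83], [-69.29, 118.12], [-61.27, 80.66], [-181.25, 117.63], [-171.15, -9.14], [-177.46, 177.46]. Speed limits (degrees/s): [159.86, 159.86, 180, 180, 180, 180].

INTERFACE

Orientations are given as a 3x3 rotation matrix whose columns are the frame's x, y, z axes.
In Python, from station import r gives the robot as it stands.
- The arm moves only by the tool move_arm, never from a script. Its argument "series" is a list of rows, each a list of 3 entries, a list of its own where there are three numbers: the turn, a rotation vector about the tool's x, y, z as a fraction of full scale, then the shift along the tool's x, y, z as a fraction of full scale, then the opening, from 0 (shut) to 1 (fully open). A call has 1 to 12 rows; each row shifts and turns the commanded pose from where the row before left it, along the tool's axes as they then stand; what a row does not reach is not made up. Full scale, the value 1, is 0.5 m for a shift and 0.1 rad for a turn. A row lasts 1/10 s, in which the tool goes at most 50 mm and 8.59 degrees, less where a joint would pass 70% of its speed; a pose out of reach is approached as far as the arm can. A call with a number of a shift or a turn outside -1 to 1 is refused whole. A call with a gripper value outside its range is refused whole. The fingers move at their own pace and stop on an object; the grip force is fixed at half the most. Time passes only in rows, so rows that do not move let the fingers close. It gives the time, the measured TCP pose, the force, the opening and the grip force at its end, in the units of the state.
- r.sense(): the state, without advancing time (a new reading comes with each control period).
- r.capture(name): name is "side" or "top"; returns a dict with "img" (420x560x3 uint8, red, green, blue), "fx", "fy", "cx", "cy" (pixels), "origin" and "orientation" of the camera in the world. Camera axes: x right, y up, looking along -z (the intrinsics and any distortion apply to the point x, -y, -z); pixel columns grow to the right and rows downward; lengths in m; the calibration is good to about 2 mm. A picture is of the moment at which its call begins. There is no depth.
- r.finish_job(): hands the job in; it is judged then, once.
Trained networks look in the newest picture that a camera, given by its name, has taken for a name from the list of things; names that differ only in an ending like _2 or _b are one class to them, and where a whole thing is asked for, a point or a joint stands for the part that bears it (a point fixed in the world has none). Each returns a list of dicts, best first, with "score" (0 to 1); they miss things now and then, are a little off and sometimes report something else, mostly with a low value. They report only what shows in the picture. A call takes as long as a camera call. They do not tell look-alikes from the thing itself.
- r.cut_out(target, camera): "pixels" (420x560 bool, what is visible of it) and "centre" ([column, row] in pixels, amid what is visible of it).
- r.pinpoint(target, camera): "centre" ([column, row] in pixels: a listed point, or the origin of a listed thing).
The state is a dict: "time_s": time; "joints": joint angles; "joint_velocities": joint speeds; "effort": joint torques, N m; "tcp_pos": TCP position; "ee_rot": TCP orientation; "wrist_force": force on the tool from outside, world axes, zero at the start; "moment": the same for the moment, N m; "gripper_width": opening from 0.0 (shut) to 1.0 (fully open); "gripper_force": force on a finger pad.
Only numpy, scipy, OpenCV 4.12 (cv2) and the standard library are available. Lean on these libraries where they do the work, as an engineer would, in place of code of your own. Each camera call takes 0.05 s, during which the arm holds its last target. There are 200 camera calls.

## Working session

There is one attempt and no reset: what is moved stays moved. The work goes in short steps, Python scripts to look and compute and a tool call to move; the robot and the scene stay as the last step left them, time stands still between calls to the robot, and variables do not carry over. Pictures are saved under pics/ and viewed, at most 10 in all, crops included, and the job is handed in when it is done.

Besides the shell and the picture viewer there is one more tool, called after ">>>" as name(argument=value, ...) on one line, values as JSON. move_arm: Moves the arm, as the interface text tells. Its arguments: {"type":"object","properties":{"series":{"type":"array"}},"required":["series"]}

```bash
mkdir -p pics; cat > h.py <<'E'
import numpy as np, cv2
from station import r
def cap(n,f=None):
    c=r.capture(n)
    if f: cv2.imwrite('pics/'+f,c['img'][:,:,::-1])
    return c
def ray(c,p):
    d=np.array([(p[0]-c['cx'])/c['fx'],-(p[1]-c['cy'])/c['fy'],-1.])
    return np.array(c['origin']),np.array(c['orientation'])@d
def atz(c,p,z):
    o,d=ray(c,p); return o+d*(z-o[2])/d[2]
def tri(c1,p1,c2,p2):
    o1,d1=ray(c1,p1);o2,d2=ray(c2,p2)
    t=np.linalg.lstsq(np.c_[d1,-d2],o2-o1,rcond=None)[0]
    a,b=o1+d1*t[0],o2+d2*t[1]; return (a+b)/2,np.linalg.norm(a-b)
def proj(c,P):
    q=np.array(c['orientation']).T@(np.array(P)-c['origin'])
    return [c['cx']-c['fx']*q[0]/q[2], c['cy']+c['fy']*q[1]/q[2]]
E
python3 - <<'E'
from h import *
np.set_printoptions(precision=4,suppress=True)
a=cap('side','side.png');b=cap('top','top.png')
for k in a:
    if k!='img': print(k,a[k],b[k])
cv2.imwrite('pics/both.png',cv2.resize(np.hstack([a['img'],b['img']]),(800,300))[:,:,::-1])
for t in ['canister_centre','stand','tile','pot_centre']:
    for n in ('side','top'): print(t,n,[(np.round(d['centre'],1),round(d['score'],2)) for d in r.pinpoint(t,n)])
print(r.sense())
E
```

```text
fx 381.8411769029725 389.57811337562276
fy 381.8411769029725 389.57811337562276
cx 283.4164893548915 277.65085947941674
cy 202.2443164301375 208.50884056610798
origin [ 0.3268 -0.4805  0.4435] [0.5223 0.0735 0.7963]
orientation [[ 0.884   0.2467 -0.3972]
 [-0.4674  0.4475 -0.7624]
 [-0.0103  0.8596  0.5109]] [[-0.0028  0.9952 -0.0978]
 [-0.9999 -0.0012  0.0159]
 [ 0.0157  0.0978  0.9951]]
canister_centre side [(array([222.2, 162.8]), 0.82), (array([243.6, 168.1]), 0.62), (array([292.7, 163.5]), 0.58)]
canister_centre top [(array([164.4, 128.3]), 0.94), (array([120.5, 208.7]), 0.91)]
stand side [(array([250.8, 204.7]), 0.94)]
stand top []
tile side [(array([262.3, 267.5]), 0.6)]
tile top [(array([309.5, 244.5]), 0.56)]
pot_centre side []
pot_centre top []
{'time_s': 0.5, 'joints': array([-51.9339,  22.0439,   0.4469,  -0.002 , -68.4117, -14.8174]), 'joint_velocities': array([-0.0426, -0.0794,  0.0271, -0.0306, -0.0046,  0.0178]), 'effort': array([  0.0004, -39.0074,  18.7449,   4.2207,   0.015 ,  -0.    ]), 'tcp_pos': array([ 0.2467, -0.5742,  0.1877]), 'ee_rot': array([[-0.9188, -0.3947, -0.0001],
       [-0.3947,  0.9188,  0.0001],
       [ 0.    ,  0.0002, -1.    ]]), 'wrist_force': array([ 0.6546, -0.3249, -0.2375]), 'moment': array([0.063 , 0.0641, 0.0534]), 'gripper_force': 0.0, 'gripper_width': 0.9999284913416813}
```

View pics/side.png

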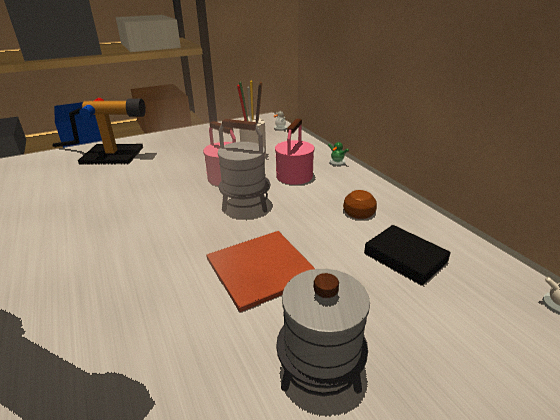

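View pics/top.png

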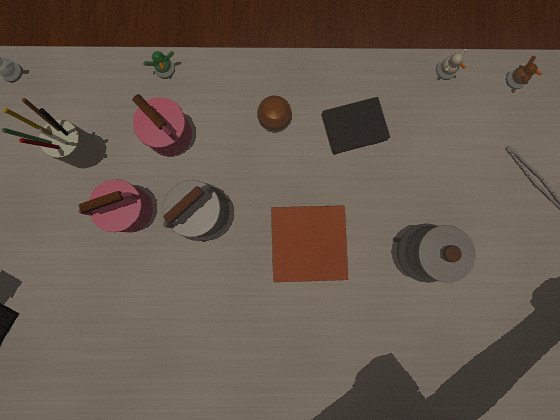

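Candidates for the canister:
- The grey steel one with an arched handle, on a stand: side (243,168), top (195,208).
- Pink look-alikes: side (220,163) and (294,162), top (118,206) and (160,123).
- The knobbed pot: side (325,310), top (446,254).

I choose the grey one and check it in a close crop.

```bash
python3 - <<'E'
from h import *
np.set_printoptions(precision=4,suppress=True)
a=cv2.imread('pics/side.png');b=cv2.imread('pics/top.png')
A=cv2.resize(a[100:220,190:310],(480,480),interpolation=cv2.INTER_CUBIC)[:,:400]
A=cv2.resize(a[105:225,200:300],(400,480),interpolation=cv2.INTER_CUBIC)
B=cv2.resize(b[160:256,150:230],(400,480),interpolation=cv2.INTER_CUBIC)
cv2.imwrite('pics/crop.png',np.hstack([A,B]))
cs=cap('side');ct=cap('top')
# wood bar mask in top
m=ct['img'].astype(int)
w=((m[...,0]-m[...,2]>25)&(m[...,0]<140)).astype(np.uint8)
w[:180]=0;w[232:]=0;w[:,:155]=0;w[:,215:]=0
n,l,s,c=cv2.connectedComponentsWithStats(w);i=1+np.argmax(s[1:,4])
rect=cv2.minAreaRect(np.argwhere(l==i)[:,::-1].astype(np.float32));print('bar',s[i],c[i],rect)
box=cv2.boxPoints(rect)
W=np.array([atz(ct,p,.197)[:2] for p in box]);print(W,W.mean(0))
# tile
t=((m[...,0]-m[...,2]>60)).astype(np.uint8);t[:195]=0;t[:,:255]=0;t[292:]=0;t[:,365:]=0
rt=cv2.minAreaRect(np.argwhere(t)[:,::-1].astype(np.float32));print('tile',rt)
T=np.array([atz(ct,p,.012)[:2] for p in cv2.boxPoints(rt)]);print(T,T.mean(0))
print('stand side->',atz(cs,r.pinpoint('stand','side')[0]['centre'],0))
for d in r.cut_out('canister_centre','top'): print(d['centre'],d['score'])
print('pot knob',atz(ct,[452.5,254],.055+.104), 'bar rep side',proj(cs,[*W.mean(0),.19]))
E
```

```text
bar [163 186  40  37 417] [182.5851 203.9904] ((182.57798767089844, 204.12823486328125), (9.39047908782959, 46.24590301513672), 47.38594055175781)
[[0.5693 0.241 ]
 [0.6179 0.1898]
 [0.6071 0.1798]
 [0.5587 0.231 ]] [0.5883 0.2104]
tile ((309.12890625, 243.25364685058594), (74.11749267578125, 74.08719635009766), 88.26429748535156)
[[ 0.6018  0.0745]
 [ 0.6062 -0.0759]
 [ 0.4577 -0.0774]
 [ 0.4539  0.0702]] [ 0.5299 -0.0022]
stand side-> [0.5988 0.213  0.    ]
[116.1, 210.5] 0.86
[191.6, 209.3] 0.71
[157.4, 125.9] 0.58
pot knob [ 0.5098 -0.2227  0.159 ] bar rep side [np.float64(238.59731311822705), np.float64(123.97447541390451)]
```

View pics/crop.png

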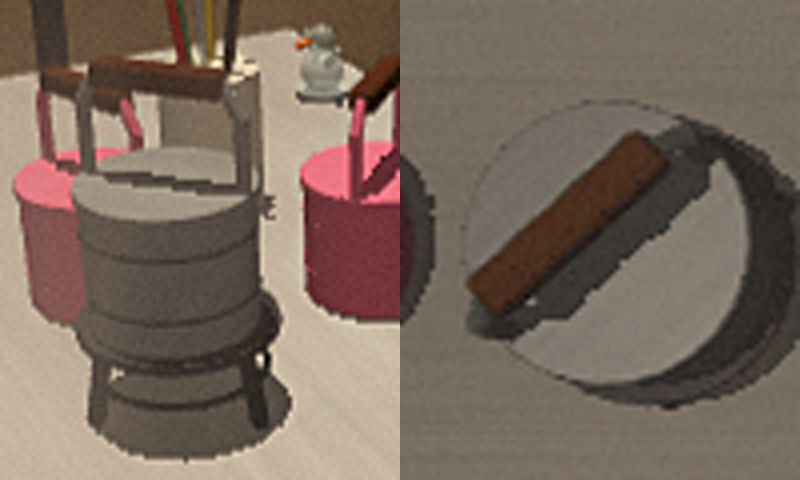

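The crop confirms a grey steel body with an arched wooden handle. The bar's middle is at side (239,124) and top (182.6,204), and the two views agree. The bar is at (0.588, 0.210), z 0.19, with its axis at −46.5°. Next I rise and move over it.

>>> move_arm(series=[[[0,0,0],[0,0,-0.07],1],[[0,0,0],[0,0,-0.07],1],[[0,0,0],[0,0,-0.07],1],[[0,0,0],[-0.0623,0.0586,0],1],[[0,0,0],[-0.0623,0.0586,0],1],[[0,0,0],[-0.0623,0.0586,0],1],[[0,0,0],[-0.0623,0.0586,0],1],[[0,0,0],[-0.0623,0.0586,0],1],[[0,0,0],[-0.0623,0.0586,0],1],[[0,0,0],[-0.0623,0.0586,0],1],[[0,0,0],[-0.0623,0.0586,0],1],[[0,0,0],[-0.0623,0.0586,0],1]])

```text
time_s: 1.9
tcp_pos: [0.4005, -0.2196, 0.2931]
ee_rot: [[-0.919, -0.395, 0.001], [-0.395, 0.919, -0.0], [-0.001, -0.001, -1.0]]
wrist_force: [1.1, -0.1, 0.1]
gripper_width: 1.0
gripper_force: 0.0
```

>>> move_arm(series=[[[0,0,0],[-0.0623,0.0586,0],1],[[0,0,0],[-0.0623,0.0586,0],1],[[0,0,0],[-0.0623,0.0586,0],1],[[0,0,0],[-0.0623,0.0586,0],1],[[0,0,0],[-0.0623,0.0586,0],1],[[0,0,0],[-0.0623,0.0586,0],1],[[0,0,0],[-0.0623,0.0586,0],1],[[0,0,0],[-0.0623,0.0586,0],1],[[0,0,0],[-0.0623,0.0586,0],1],[[0,0,0],[-0.0623,0.0586,0],1],[[0,0,0],[-0.0623,0.0586,0],1],[[0,0,-1],[0,0,0],1]])

```text
time_s: 3.1
tcp_pos: [0.5889, 0.2144, 0.2904]
ee_rot: [[-0.872, -0.49, -0.002], [-0.49, 0.872, -0.0], [0.002, 0.001, -1.0]]
wrist_force: [-0.8, -0.4, -0.0]
gripper_width: 1.002
gripper_force: 0.0
```

>>> move_arm(series=[[[0,0,-1],[0,0,0],1],[[0,0,-1],[0,0,0],1],[[0,0,-1],[0,0,0],1],[[0,0,-1],[0,0,0],1],[[0,0,-1],[0,0,0],1],[[0,0,-1],[0,0,0],1],[[0,0,-1],[0,0,0],1],[[0,0,-1],[0,0,0],1],[[0,0,-1],[0,0,0],1],[[0,0,-1],[0,0,0],1],[[0,0,-1],[0,0,0],1],[[0,0,-1],[0,0,0],1]])

```text
time_s: 4.3
tcp_pos: [0.5878, 0.2101, 0.2928]
ee_rot: [[0.139, -0.99, 0.0], [-0.99, -0.139, 0.0], [-0.0, -0.0, -1.0]]
wrist_force: [-0.8, -0.4, 1.1]
gripper_width: 1.001
gripper_force: 0.0
```

>>> move_arm(series=[[[0,0,-1],[0,0,0],1],[[0,0,-1],[0,0,0],1],[[0,0,-1],[0,0,0],1],[[0,0,-1],[0,0,0],1],[[0,0,-1],[0,0,0],1],[[0,0,-1],[0,0,0],1],[[0,0,-0.25],[0,0,0],1],[[0,0,0],[0,0,0],1],[[0,0,0],[0,0,0],1]])

```text
time_s: 5.2
tcp_pos: [0.5878, 0.2101, 0.2927]
ee_rot: [[0.688, -0.726, -0.0], [-0.726, -0.688, 0.0], [-0.0, 0.0, -1.0]]
wrist_force: [0.2, 0.1, 0.3]
gripper_width: 1.0
gripper_force: 0.0
```

>>> move_arm(series=[[[0,0,0],[0,0,0.045],1],[[0,0,0],[0,0,0.045],1],[[0,0,0],[0,0,0.045],1],[[0,0,0],[0,0,0.045],1],[[0,0,0],[0,0,0.045],1],[[0,0,0],[0,0,0.019],1],[[0,0,0],[0,0,0],1],[[0,0,0],[0,0,0],1]])

```text
time_s: 6.0
tcp_pos: [0.5886, 0.2104, 0.1718]
ee_rot: [[0.689, -0.725, 0.002], [-0.725, -0.689, 0.0], [0.001, -0.002, -1.0]]
wrist_force: [0.8, 0.2, 0.9]
gripper_width: 1.0
gripper_force: 0.0
```

```bash
python3 - <<'E'
from h import *
a=cap('side')['img']
cv2.imwrite('pics/pre.png',cv2.resize(a[40:220,160:340],(600,600),interpolation=cv2.INTER_CUBIC)[:,:,::-1])
E
```

```text
(no output)
```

View pics/pre.png

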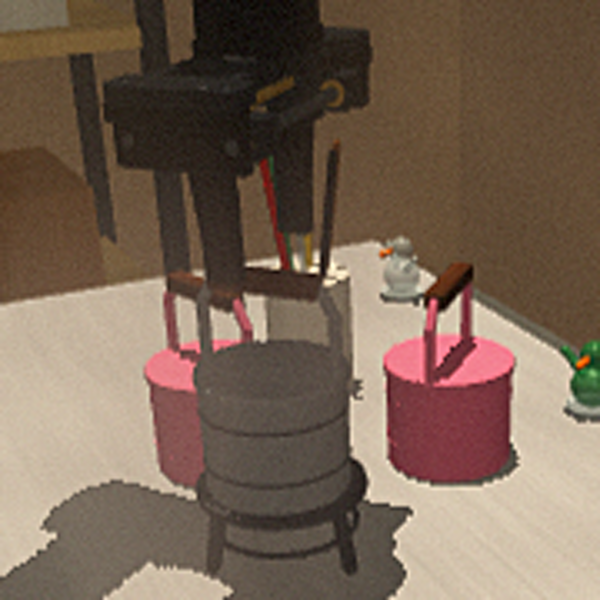

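The near finger is in front of the bar (crop 222,270) and the far one behind it (295,235). Their midpoint sits on the bar's middle, so I close.

>>> move_arm(series=[[[0,0,0],[0,0,0],0],[[0,0,0],[0,0,0],0],[[0,0,0],[0,0,0],0],[[0,0,0],[0,0,0],0],[[0,0,0],[0,0,0],0],[[0,0,0],[0,0,0],0],[[0,0,0],[0,0,0],0],[[0,0,0],[0,0,0],0],[[0,0,0],[0,0,0],0],[[0,0,0],[0,0,0],0],[[0,0,0],[0,0,0],0],[[0,0,0],[0,0,0],0]])

```text
time_s: 7.25
tcp_pos: [0.5878, 0.2101, 0.1707]
ee_rot: [[0.689, -0.725, 0.0], [-0.725, -0.689, 0.0], [-0.0, -0.0, -1.0]]
wrist_force: [0.8, 0.2, -0.7]
gripper_width: 0.028
gripper_force: 0.0
```

```bash
python3 - <<'E'
from h import *
a=cap('side')['img'];b=cap('top')['img']
A=cv2.resize(a[60:200,190:290],(400,560),interpolation=cv2.INTER_CUBIC)
B=cv2.resize(b[140:280,130:230],(400,560),interpolation=cv2.INTER_CUBIC)
cv2.imwrite('pics/post.png',np.hstack([A,B])[:,:,::-1]); s=r.sense();print(s['gripper_width'],s['gripper_force'])
E
```

```text
0.00999870210229152 0.0
```

View pics/post.png

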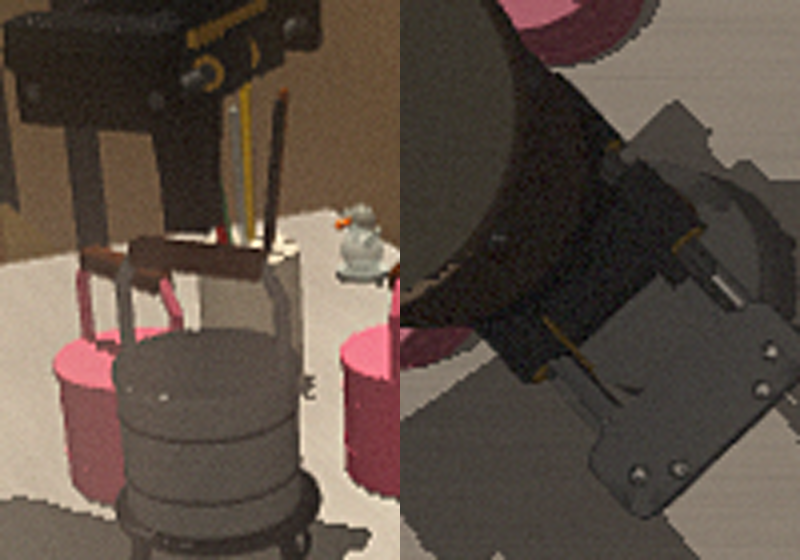

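```bash
python3 - <<'E'
from h import *
s=r.sense();p=s['tcp_pos'];R=s['ee_rot'];a=cap('side');b=cap('top')
f=lambda c,v,x0,y0,k,o:((np.array(proj(c,p+R@np.array(v)))-[x0,y0])*k+[o,0]).round()
for v in [(0,0,0),(0,0,-.019),(0,.05,0),(0,-.05,0),(0,0,-.07),(0,.095,-.07),(0,-.095,-.07)]:
    print(v,'post-side',f(a,v,190,60,4,0),'post-top',f(b,v,130,140,4,400),'pre',f(a,v,160,40,600/180,0))
print(r.grip_point_offset,s['gripper_width'])
E
```

```text
(0, 0, 0) post-side [196. 293.] post-top [626. 264.] pre [264. 311.]
(0, 0, -0.019) post-side [194. 257.] post-top [616. 259.] pre [262. 281.]
(0, 0.05, 0) post-side [153. 329.] post-top [711. 354.] pre [228. 341.]
(0, -0.05, 0) post-side [235. 261.] post-top [542. 175.] pre [296. 284.]
(0, 0, -0.07) post-side [186. 154.] post-top [584. 244.] pre [255. 195.]
(0, 0.095, -0.07) post-side [ 94. 213.] post-top [765. 437.] pre [178. 244.]
(0, -0.095, -0.07) post-side [261. 107.] post-top [406.  55.] pre [318. 156.]
0.0187 0.00999870210229152
```

Both fingers shut above the bar: the tip edge is at crop row 230, while the reported TCP predicts row 293. The tips are therefore about 30 mm higher than reported, while sideways they match. I open, go 27 mm lower (still clear of the lid either way), and look.

>>> move_arm(series=[[[0,0,0],[0,0,-0.01],1],[[0,0,0],[0,0,0],1],[[0,0,0],[0,0,0],1],[[0,0,0],[0,0,0],1],[[0,0,0],[0,0,0],1],[[0,0,0],[0,0,0],1],[[0,0,0],[0,0,0],1],[[0,0,0],[0,0,0],1],[[0,0,0],[0,0,0.02],1],[[0,0,0],[0,0,0.022],1],[[0,0,0],[0,0,0.022],1],[[0,0,0],[0,0,0],1]])

```text
time_s: 8.65
tcp_pos: [0.5862, 0.2094, 0.1408]
ee_rot: [[0.689, -0.725, -0.005], [-0.725, -0.689, -0.002], [-0.002, 0.005, -1.0]]
wrist_force: [-0.3, -0.2, -1.0]
gripper_width: 0.97
gripper_force: 0.0
```

```bash
python3 - <<'E'
from h import *
c=cap('side');a=c['img']
s=r.sense();p=s['tcp_pos'];R=s['ee_rot'];print(p,s['wrist_force'])
A=cv2.resize(a[60:180,180:300],(600,600),interpolation=cv2.INTER_CUBIC)
for z in (-.04,-.02,0):print(z,[((np.array(proj(c,p+R@np.array([0,y,z])))-[180,60])*5).round() for y in(.05,0,-.05)])
cv2.imwrite('pics/low.png',cv2.convertScaleAbs(A,alpha=1.5,beta=15)[:,:,::-1])
E
```

```text
[0.58705689 0.2096604  0.14208246] [ 0.74832164 -0.39344911 -0.13844608]
-0.04 [array([238., 383.]), array([292., 340.]), array([342., 301.])]
-0.02 [array([242., 432.]), array([296., 387.]), array([344., 347.])]
0 [array([246., 480.]), array([299., 433.]), array([347., 391.])]
```

View pics/low.png

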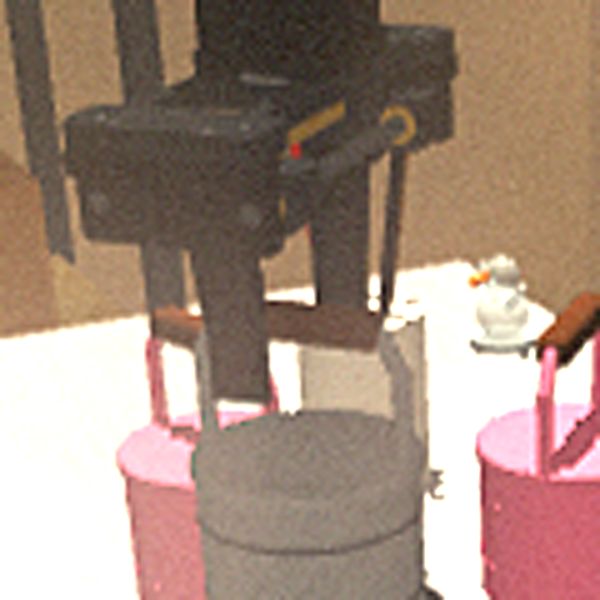

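The near finger is now in front of the bar, with its tip at crop (240,403). That puts the tip about 32 mm above the reported TCP. I go 4 mm lower, then close.

>>> move_arm(series=[[[0,0,0],[0,0,0.008],1],[[0,0,0],[0,0,0],0],[[0,0,0],[0,0,0],0],[[0,0,0],[0,0,0],0],[[0,0,0],[0,0,0],0],[[0,0,0],[0,0,0],0],[[0,0,0],[0,0,0],0],[[0,0,0],[0,0,0],0],[[0,0,0],[0,0,0],0],[[0,0,0],[0,0,0],0],[[0,0,0],[0,0,0],0],[[0,0,0],[0,0,0],0]])

```text
time_s: 9.9
tcp_pos: [0.5879, 0.2103, 0.1397]
ee_rot: [[0.689, -0.725, 0.0], [-0.725, -0.689, 0.0], [-0.0, -0.0, -1.0]]
wrist_force: [0.8, 0.5, -1.0]
gripper_width: 0.179
gripper_force: 30.0
```

Gripped: 15.6 mm opening at 30 N. I lift.

>>> move_arm(series=[[[0,0,0],[0,0,-0.005],0],[[0,0,0],[0,0,-0.01],0],[[0,0,0],[0,0,-0.015],0],[[0,0,0],[0,0,-0.02],0],[[0,0,0],[0,0,-0.02],0],[[0,0,0],[0,0,-0.015],0],[[0,0,0],[0,0,-0.01],0],[[0,0,0],[0,0,-0.005],0],[[0,0,0],[0,0,0],0],[[0,0,0],[0,0,0],0],[[0,0,0],[0,0,0],0]])

```text
time_s: 11.0
tcp_pos: [0.5875, 0.21, 0.1892]
ee_rot: [[0.689, -0.725, -0.001], [-0.725, -0.689, -0.001], [-0.0, 0.001, -1.0]]
wrist_force: [0.5, -0.1, -3.6]
gripper_width: 0.18
gripper_force: 30.0
```

```bash
python3 - <<'E'
from h import *
c=cap('side');s=r.sense();print(s['tcp_pos'],s['wrist_force'],s['moment'],s['gripper_width'],s['gripper_force'])
cv2.imwrite('pics/lift.png',cv2.resize(c['img'][40:320,140:420],(600,600))[:,:,::-1])
E
```

```text
[0.58755579 0.2100118  0.1892294 ] [ 0.21708922 -0.36411112 -3.91519821] [-0.0680968   0.07749844 -0.01189651] 0.17942376424664283 29.978487119078636
```

View pics/lift.png

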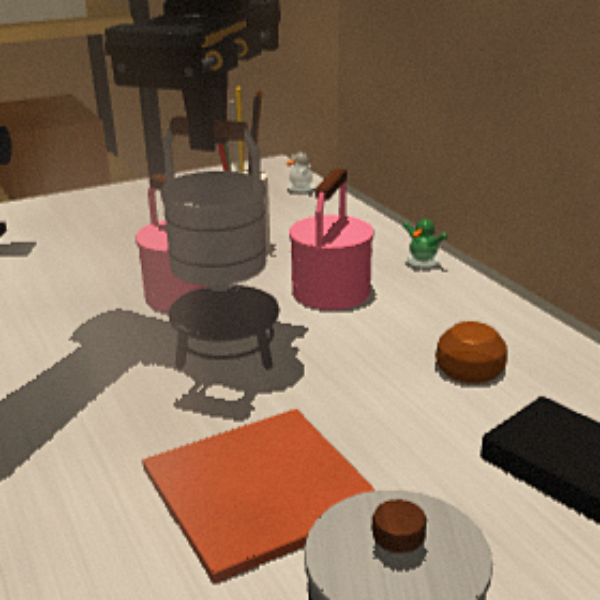

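The canister hangs upright and clear of its stand. I carry it over the tile.

>>> move_arm(series=[[[0,0,0],[0.0068,0.0113,0],0],[[0,0,0],[0.0136,0.0226,0],0],[[0,0,0],[0.0205,0.0339,0],0],[[0,0,0],[0.0227,0.0376,0],0],[[0,0,0],[0.025,0.0414,0],0],[[0,0,0],[0.025,0.0414,0],0],[[0,0,0],[0.025,0.0414,0],0],[[0,0,0],[0.025,0.0414,0],0],[[0,0,0],[0.0227,0.0376,0],0],[[0,0,0],[0.0205,0.0339,0],0],[[0,0,0],[0.0136,0.0226,0],0],[[0,0,0],[0.0068,0.0113,0],0]])

```text
time_s: 12.25
tcp_pos: [0.5287, -0.0038, 0.1901]
ee_rot: [[0.688, -0.726, 0.0], [-0.726, -0.688, 0.0], [0.0, -0.0, -1.0]]
wrist_force: [0.8, 0.6, -4.3]
gripper_width: 0.178
gripper_force: 30.0
```

>>> move_arm(series=[[[0,0,0],[0,0,0],0],[[0,0,0],[0,0,0.015],0],[[0,0,0],[0,0,0.03],0],[[0,0,0],[0,0,0.04],0],[[0,0,0],[0,0,0.04],0],[[0,0,0],[0,0,0.025],0],[[0,0,0],[0,0,0.01],0],[[0,0,0],[0,0,0],0],[[0,0,0],[0,0,0],0]])

```text
time_s: 13.15
tcp_pos: [0.5306, -0.0016, 0.1105]
ee_rot: [[0.689, -0.724, 0.002], [-0.724, -0.689, 0.0], [0.001, -0.001, -1.0]]
wrist_force: [0.4, -0.9, -4.2]
gripper_width: 0.175
gripper_force: 30.0
```

```bash
python3 - <<'E'
from h import *
c=cap('side');s=r.sense();print(s['time_s'],s['tcp_pos'],s['wrist_force'],s['gripper_width'],s['gripper_force'])
print('tile centre, base rim expected in crop', [((np.array(proj(c,[.530,-.002,z]))-[140,100])*2.5).round() for z in (.012,.052,.147)])
cv2.imwrite('pics/over.png',cv2.resize(c['img'][100:340,140:380],(600,600))[:,:,::-1])
E
```

```text
13.2 [ 0.53063155 -0.0015815   0.11073323] [ 0.66854718  0.25281639 -3.54312273] 0.17819667323562144 29.978755675256252
tile centre, base rim expected in crop [array([302., 408.]), array([299., 362.]), array([293., 241.])]
```

View pics/over.png

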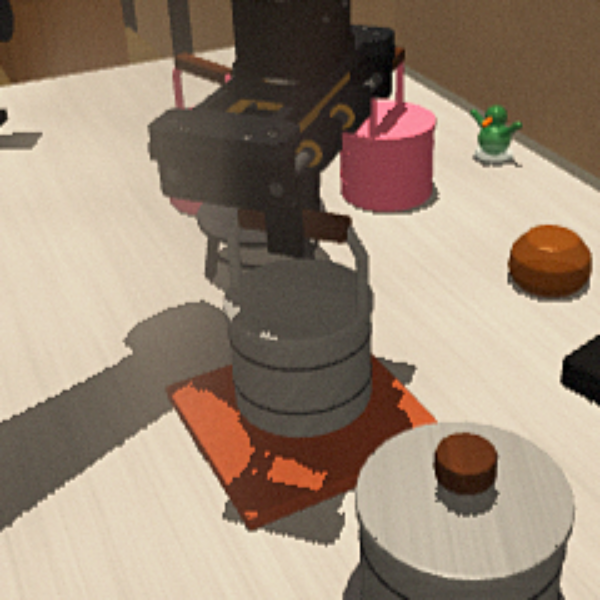

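The canister is upright over the tile, its base centred at crop column 301 against the tile centre's 302. About 13 mm of descent remains.

>>> move_arm(series=[[[0,0,0],[0,0,0.008],0],[[0,0,0],[0,0,0.008],0],[[0,0,0],[0,0,0.004],0],[[0,0,0],[0,0,0.002],0],[[0,0,0],[0,0,0.002],0],[[0,0,0],[0,0,0],0],[[0,0,0],[0,0,0],0]])

```text
time_s: 13.9
tcp_pos: [0.5298, -0.0019, 0.0978]
ee_rot: [[0.689, -0.725, 0.0], [-0.725, -0.689, -0.0], [0.0, -0.0, -1.0]]
wrist_force: [0.3, -0.6, -4.7]
gripper_width: 0.179
gripper_force: 30.0
```

>>> move_arm(series=[[[0,0,0],[0,0,0.002],0],[[0,0,0],[0,0,0.001],0],[[0,0,0],[0,0,0],0],[[0,0,0],[0,0,0],0]])

```text
time_s: 14.3
tcp_pos: [0.5301, -0.0017, 0.0967]
ee_rot: [[0.689, -0.725, 0.001], [-0.725, -0.689, 0.0], [0.001, -0.001, -1.0]]
wrist_force: [0.0, 2.1, -1.5]
gripper_width: 0.18
gripper_force: 30.0
```

>>> move_arm(series=[[[0,0,0],[0,0,0.001],0],[[0,0,0],[0,0,0],0],[[0,0,0],[0,0,0],0]])

```text
time_s: 14.6
tcp_pos: [0.5302, -0.0017, 0.0966]
ee_rot: [[0.689, -0.725, 0.001], [-0.725, -0.689, 0.0], [0.001, -0.001, -1.0]]
wrist_force: [-2.7, 0.9, 4.7]
gripper_width: 0.176
gripper_force: 30.0
```

It is seated, with the force now pushing up. I release, then rise straight up.

>>> move_arm(series=[[[0,0,0],[0,0,0],0.3],[[0,0,0],[0,0,0],0.5],[[0,0,0],[0,0,0],1],[[0,0,0],[0,0,0],1],[[0,0,0],[0,0,0],1],[[0,0,0],[0,0,0],1],[[0,0,0],[0,0,0],1],[[0,0,0],[0,0,0],1],[[0,0,0],[0,0,0],1],[[0,0,0],[0,0,-0.02],1],[[0,0,0],[0,0,-0.04],1],[[0,0,0],[0,0,-0.06],1]])

```text
time_s: 15.8
tcp_pos: [0.5286, -0.0021, 0.1557]
ee_rot: [[0.689, -0.725, -0.003], [-0.725, -0.689, -0.001], [-0.002, 0.003, -1.0]]
wrist_force: [-0.2, 0.5, -0.6]
gripper_width: 0.994
gripper_force: 0.0
```

>>> move_arm(series=[[[0,0,0],[0,0,-0.07],1],[[0,0,0],[0,0,-0.06],1],[[0,0,0],[0,0,-0.03],1],[[0,0,0],[0,0,0],1],[[0,0,0],[0,0,0],1],[[0,0,0],[0,0,0],1],[[0,0,0],[0,0,0],1]])

```text
time_s: 16.5
tcp_pos: [0.529, -0.002, 0.2344]
ee_rot: [[0.689, -0.725, -0.003], [-0.725, -0.689, -0.001], [-0.001, 0.002, -1.0]]
wrist_force: [0.4, -0.3, 1.2]
gripper_width: 1.002
gripper_force: 0.0
```

```bash
python3 - <<'E'
from h import *
c=cap('side','end.png');s=r.sense();print(s['time_s'],s['tcp_pos'],s['wrist_force'],s['gripper_width'])
E
```

```text
16.55 [ 0.52912664 -0.00200219  0.23461561] [ 0.32150738  0.19843017 -0.74591619] 0.9989013629345188
```

View pics/end.png

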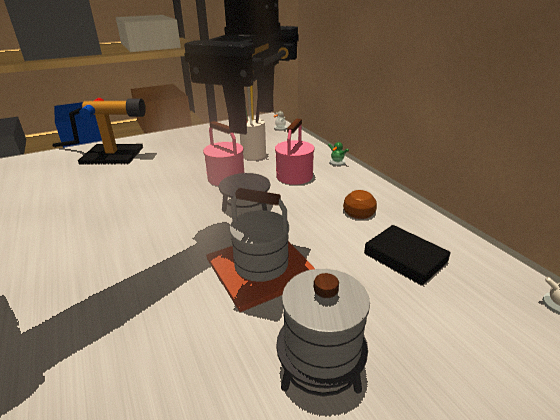

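The canister stands upright in the middle of the tile (column 261, row 250). The gripper is clear, and the pot is unmoved at (325,310). I hand in.

```bash
python3 -c "
from station import r
print(r.finish_job())"
```

```text
the job is handed in; nothing more can be done
None
```

The canister with the arched handle was lifted off its stand and set down upright at the middle of the terracotta tile, then released; the knobbed pot looks unmoved, and the job was handed in at about 17 s with no verdict returned.

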